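Bed a level-meter unit down on its rest bars in a studio desk cradle

TASK

The level-meter unit sits high and crooked between the cheeks of its desk cradle, and the two steel rest bars under it are pulled out and loose. Push each bar in until its front end is level with the front edge of the cradle's floor plate, then tap the unit down on its bare ends, firmly but without hammering, until it sits on both bars and neither can slide. Let go of the unit, then push on the front end of the left bar and after it the right bar with a fingertip to prove that they stay put, and leave the meter window, the microphone boom and the other things on the table alone.

Things in the scene. Friction and masses are not known exactly. Their poses are not given: they have to be found in the camera images.
- cradle: Fixed grey cradle. Floor plate 150 (x) x 240 (y) x 10 mm; origin under its centre, on the table; x points away from its front edge, at x = -75, facing the robot. Lanes along x at y = +66 (left) and -66 (right): black sprung strips, top at z = 18, that give 3 mm under 2 to 10 N; ribs 27 high, x -35 to 75, 29 apart. Dark rubber-lined cheeks at y +-89 to +-103, x +-35, up to z = 74.
- unit: Aluminium box 70 (x) x 170 (y) x 45 mm, 0.75 to 1.05 kg; origin 35 mm above the centre of its underside, axes as the cradle's. Held by dry friction it sinks and rocks about x only when pressed, and stays as left. Starts 3 to 17 mm above the bars, tilted up to 3.5 degrees. Pressing an end first rocks it (2 N), then sinks it (4 to 20 N). Seated: top level at z = 80 to 82.
- tap_left (a point): Bare top face at the unit's left (+y) end, 46 mm left of its centre and 5 mm nearer the front, 20 mm inside the middle of the left bar; bare area 70 (x) x 65 (y) mm. Farther out a press only tips the other end up. Moves with the unit; z = 83 mm when it first touches the bars, 80 fully down.
- tap_right (a point): The same at the unit's right (-y) end.
- meter: Black meter window on the middle of the unit's top, 60 (x) x 40 (y) x 18 mm high, fragile; origin under its centre.
- bar_left: Loose steel bar 120 (x) x 26 (y) x 20 mm, 0.15 kg, in the left lane on its strip, under the unit's left end; origin under its centre, front end 60 mm before it. Starts 20 to 40 mm too far out (to the robot); when in, its origin is at x = -15 of the cradle. Slides easily while loose, no stop behind it. Pinned, it stands a push of 5 N.
- bar_right: The same in the right lane, under the unit's right end.
- boom: Fixed microphone boom: tube 28 mm thick along its own y above the unit, y = -245 to 195, underside at z = 206: no room for an upright gripper over the unit, so lean it back towards the robot. Origin on the table, 5 to 15 mm nearer the robot than the cradle's. Post 20 mm thick (foot 110) at y = -235; a microphone 62 mm thick hangs at y = 185 down to z = 58.
- cup: White cup, 74 mm across, 90 mm high, bystander; origin under its centre.
- headphones: Black headphones lying to the right of the cradle, about 165 x 230 mm, 34 mm high, bystander; origin midway between the ear cups.
- notepad: White note block 200 x 140 x 14 mm, bystander; origin under its centre.

How it is judged:
By the outcome, as a careful person would: the job done as asked, in the order asked, and still so for the second after the job is handed in, with the robot touching nothing.
It also fails if it takes over 72 s, if anything falls off the work surface, if the arm or the gripper's body presses on something with over 40 N, if the wrist force passes 120 N, or if a joint passes its speed limit or range.

ROBOT

A 7-joint arm with a two-finger parallel gripper is mounted at the origin on the work surface. World frame = base frame: x ahead of the robot, y to its left, z up, the work surface at z = 0. Lengths are in m, angles in degrees, forces in N, time in s.
With the tool pointing down it reaches from about 0.425 to 0.875 m from the base axis. Payload 4.7 kg.
Tool frame: the origin (TCP) lies at the very end of the fingers, on their centre line; the grasp point (between the pads) lies 19 mm behind it; z points along the fingers, x is the direction in which the jaws open and shut, and the axes are right-handed (so a half turn about z gives the same grasp; the last joint's range is limited). The gripper opens to 85 mm and grips with 20 to 120 N. Pads are 22 mm wide; open, the fingers measure 114 mm over their backs; the gripper's body (76 mm by 85 mm) begins 54 mm behind the grasp point. The pads swing forward as they close: fully open they stand 13 mm farther back than shut.
Start: joints at [-67.546, 18.392, -4.016, 83.108, 1.295, 78.541, -3.26], TCP at [0.24, 0.604, 0.231] pointing down, gripper open.
Joint ranges: [-163.93, 163.93], [-17.29, 119.83], [-79.2, 71.16], [3.27, 140.29], [-89.18, 269.18], [5.43, 117.66], [-154.24, 154.24]. Speed limits (degrees/s): [147.25, 147.25, 180, 180, 180, 180, 180].

INTERFACE

Orientations are given as [roll, pitch, yaw] about the fixed x, y, z axes, in that order (R = Rz(yaw) Ry(pitch) Rx(roll)).
In Python, from plant import arm gives the robot as it stands.
- The arm moves only by the tool drive_tool, never from a script. Its argument "rows" is a list that holds one entry, the list of rows, each a list of 7 numbers: the turn, a rotation vector about the world's x, y, z in rad, then the shift along the world's x, y, z in mm, then the closure, from 0 (fully open) to 1 (shut). In form: [[[ax, ay, az, dx, dy, dz, gripper], ...]]. A call has 1 to 5 rows; each row is the pose to reach, as a shift and turn from the pose commanded when the call began; what a row does not reach only later rows make up. A row lasts 1/8 s, in which the tool goes at most 62.5 mm and 10.7 degrees, less where a joint would pass 70% of its speed; a pose out of reach is approached as far as the arm can. A call with a gripper value outside its range is refused whole. The fingers move at their own pace and stop on an object; the grip force is fixed at half the most. Time passes only in rows, so rows that repeat a pose let the fingers close. It gives the time, the measured TCP pose, the force and the opening at its end, in the units of the state.
- arm.observe(): the state, without advancing time (a new reading comes with each control period).
- arm.camera(name): name is "side" or "top"; returns (picture, depth): 420x560x3 uint8, red, green, blue; 420x560 float32, m along the optical axis (not along the pixel's ray), 0 where there is no reading.
- arm.camera_params(name): a dict with "camera_matrix" (3x3 intrinsics, pixels), "xyz" and "attitude" of the camera in the world. Camera axes: x right, y up, looking along -z (the intrinsics and any distortion apply to the point x, -y, -z); pixel columns grow to the right and rows downward; lengths in m; the calibration is good to about 2 mm. A picture is of the moment at which its call begins. camera_params takes no time and is no camera call.
- arm.hand_in(): hands the job in, once; it reports no verdict.
Trained networks look in the newest picture that a camera, given by its name, has taken for a name from the list of things; names that differ only in an ending like _2 or _b are one class to them, and where a whole thing is asked for, a point or a joint stands for the part that bears it (a point fixed in the world has none). Each returns a list of dicts, best first, with "conf" (0 to 1); they miss things now and then, are a little off and sometimes report something else, mostly with a low value. They report only what shows in the picture. A call takes as long as a camera call.
- arm.search_frame(camera, name): "point" ([x, y, z] in m, in the coordinates of the camera as it stood for that picture, good to about 4 mm: the middle of the surface that is visible of it).
The state is a dict: "time": time; "joint_pos": joint angles; "joint_vel": joint speeds; "tau": joint torques, N m; "eef_pos": TCP position; "orientation": TCP orientation; "contact_force": force on the tool from outside, world axes, zero at the start; "moment": the same for the moment, N m; "grip_width": finger opening in m.
Only numpy, scipy, OpenCV 4.12 (cv2) and the standard library are available. Lean on these libraries where they do the work, as an engineer would, in place of code of your own. Each camera call takes 0.05 s, during which the arm holds its last target. There are 200 camera calls.

## Working session

There is one attempt and no reset: what is moved stays moved. The work goes in short steps, Python scripts to look and compute and a tool call to move; the robot and the scene stay as the last step left them, time stands still between calls to the robot, and variables do not carry over. Pictures are saved under pics/ and viewed, about 8 in all and at most 12, crops included, and the job is handed in when it is done.

Besides the shell and the picture viewer there is one more tool, called after ">>>" as a command line: name --argument value ..., lists and objects as JSON in quotes. drive_tool: Moves the arm, as the interface text tells. Its arguments: {"type":"object","properties":{"rows":{"type":"array"}},"required":["rows"]}

```bash
mkdir -p pics; ls
cat > h.py <<'E'
import numpy as np, cv2
from plant import arm
from scipy.spatial.transform import Rotation as R
def cam(n):
    p=arm.camera_params(n); K=np.array(p["camera_matrix"]); 
    return K,R.from_euler('xyz',p["attitude"],degrees=True).as_matrix(),np.array(p["xyz"])
def cloud(n,d):
    K,Rm,t=cam(n); v,u=np.mgrid[:d.shape[0],:d.shape[1]]
    P=np.stack([(u-K[0,2])/K[0,0]*d,-(v-K[1,2])/K[1,1]*d,-d],-1)
    W=P@Rm.T+t; W[d==0]=np.nan; return W
def find(n,name):
    K,Rm,t=cam(n)
    return [(round(r["conf"],2),np.round((Rm@np.array(r["point"])+t)*1000).tolist()) for r in arm.search_frame(n,name)[:3]]
def snap(n,f):
    p,d=arm.camera(n); cv2.imwrite(f,p[:,:,::-1]); np.save(f[:-4]+'.npy',d); return p,d
E
python3 - <<'E'
from h import *
print(arm.observe())
for n in("top","side"):
    p=arm.camera_params(n);print(p)
    snap(n,f'pics/{n}0.png')
    for k in["cradle","unit","meter","bar_left","bar_right","boom"]: print(n,k,find(n,k))
a=cv2.imread('pics/top0.png');b=cv2.imread('pics/side0.png')
E
```

```text
pics
{'time': 0.0, 'joint_pos': array([-67.54731854,  18.43881821,  -4.01639951,  83.17536055,
         1.29438312,  78.54283996,  -3.26069139]), 'joint_vel': array([ 0.06323299,  0.05938968,  0.01196232,  0.06694229, -0.08246439,
        0.02107762,  0.03091422]), 'tau': array([-4.50961807e-04, -4.93573523e+01, -3.82299162e-01, -3.14342022e+01,
        1.31212006e-02,  1.11511818e-02,  3.12081727e-05]), 'eef_pos': array([0.23958414, 0.60363774, 0.23022236]), 'orientation': array([1.79994969e+02, 1.11801543e-01, 6.83570826e+01]), 'contact_force': array([ 0.06391504,  0.32660876, -0.26096308]), 'moment': array([ 0.00012891, -0.01820892,  0.00724332]), 'grip_width': 0.08521548491604045}
{'camera_matrix': array([[408.63466018,   0.        , 285.64007669],
       [  0.        , 408.63466018, 206.94192957],
       [  0.        ,   0.        ,   1.        ]]), 'xyz': array([ 0.43707948, -0.01704449,  1.41413303]), 'attitude': array([  2.54719637,  -0.24435366, -88.7165926 ])}
top cradle [(0.74, [636.0, -47.0, 17.0])]
top unit [(0.98, [639.0, -48.0, 91.0]), (0.26, [611.0, 487.0, 46.0])]
top
[... 167 characters left out ...]
0.86, [625.0, -134.0, 227.0]), (0.29, [632.0, -50.0, 10.0])]
{'camera_matrix': array([[396.30942985,   0.        , 279.78604593],
       [  0.        , 396.30942985, 211.12239279],
       [  0.        ,   0.        ,   1.        ]]), 'xyz': array([-0.2134494 , -0.76866689,  0.79259601]), 'attitude': array([ 56.52531363,  -0.12192782, -44.4999208 ])}
side cradle [(0.85, [631.0, -95.0, 65.0])]
side unit [(0.84, [638.0, -63.0, 91.0])]
side meter [(0.48, [648.0, -58.0, 110.0]), (0.17, [353.0, 488.0, 14.0])]
side bar_left [(0.44, [602.0, 23.0, 42.0]), (0.16, [635.0, -68.0, 92.0])]
side bar_right [(0.72, [567.0, -98.0, 34.0]), (0.5, [633.0, -94.0, 65.0])]
side boom [(0.88, [599.0, -234.0, 156.0])]
```

View pics/top0.png

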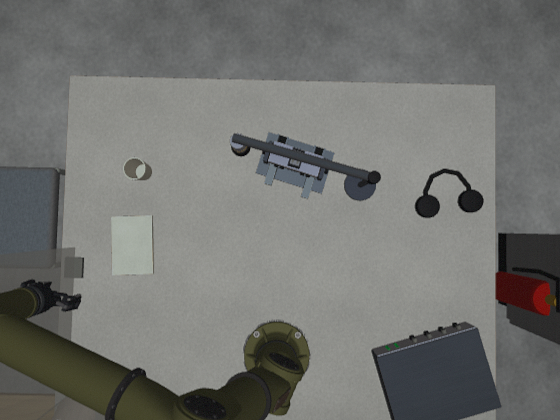

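View pics/side0.png

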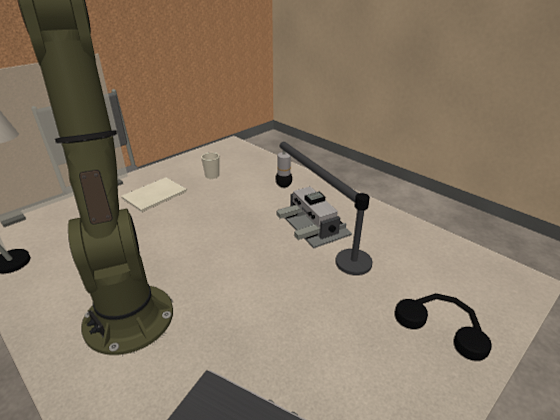

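The top view shows the cradle at about (296,163), turned roughly -15°, with the bars sticking out at (268,183) and (306,190). In the side view the boom post is at (355,230) and the mic at (284,165). Next I fit a height model to both depth clouds.

```bash
cat > fit.py <<'E'
from h import *
from scipy.optimize import differential_evolution
def model(q,P):
    cx,cy,yaw,bl,br,h,t=q; c,s=np.cos(yaw),np.sin(yaw)
    x=(P[:,0]-cx)*c+(P[:,1]-cy)*s; y=-(P[:,0]-cx)*s+(P[:,1]-cy)*c
    z=np.zeros(len(P)); z[(abs(x)<75)&(abs(y)<120)]=10
    for y0,b in((66,bl),(-66,br)):
        l=abs(y-y0)
        z[(l<14.5)&(abs(x)<75)]=18
        z[(l>14.5)&(l<18)&(x>-35)&(x<75)]=27
        z[(l<13)&(abs(x-b)<60)]=38
    z[(abs(y)>89)&(abs(y)<103)&(abs(x)<35)]=74
    m=(abs(x)<35)&(abs(y)<85); z[m]=h+t*y[m]
    z[(abs(x)<30)&(abs(y)<20)]=h+18
    return z,x,y
def fit(n,d,prior=None):
    P=cloud(n,d).reshape(-1,3)*1000; P=P[~np.isnan(P).any(1)]
    m=(abs(P[:,0]-630)<150)&(abs(P[:,1]+48)<170)&(P[:,2]<125)&(P[:,2]>-15); P=P[m]
    f=lambda q:np.minimum(abs(P[:,2]-model(q,P)[0]),15).mean()
    B=[(600,670),(-85,-10),(-.5,.1),(-65,-10),(-65,-10),(80,105),(-.07,.07)]
    r=differential_evolution(f,B,seed=1,popsize=25,maxiter=250,tol=1e-6)
    return r,P
if __name__=="__main__":
    for n in("top","side"):
        r,P=fit(n,np.load(f'pics/{n}0.npy'))
        q=r.x.copy();print(n,len(P),round(r.fun,2),np.round(q,3),'yaw',np.degrees(q[2]).round(2))
    for n,(u,v) in(("top",(296,165)),("side",(312,210))):
        a=cv2.imread(f'pics/{n}0.png')[v-45:v+45,u-60:u+60]
        cv2.imwrite(f'pics/{n}0c.png',cv2.resize(a,None,fx=6,fy=6,interpolation=2))
E
python3 fit.py
```

```text
top 7394 3.07 [ 6.56797e+02 -4.90300e+01 -2.84000e-01 -4.24480e+01 -4.81960e+01
  9.11810e+01  4.40000e-02] yaw -16.29
side 5362 5.0 [ 6.54118e+02 -4.96370e+01 -2.75000e-01 -4.14010e+01 -4.82700e+01
  9.28480e+01  4.20000e-02] yaw -15.73
```

```bash
cat > pos.py <<'E'
from h import *
import sys
c=np.array([656,-49.2]);a=np.radians(-16.05);C=np.array([[np.cos(a),-np.sin(a)],[np.sin(a),np.cos(a)]])
o=arm.observe();p=np.array(o["eef_pos"])*1000
print('t',round(o["time"],2),'cradle xy',(C.T@(p[:2]-c)).round(1),'z',p[2].round(1),'rpy',np.round(o["orientation"],1),'F cradle',(C.T@np.array(o["contact_force"])[:2]).round(2),round(o["contact_force"][2],2))
print('joints',np.round(o["joint_pos"],0))
for t in sys.argv[1:]:
    x,y,z=map(float,t.split(','));print(t,'shift',np.r_[c+C@[x,y]-p[:2],z-p[2]].round(1))
E
python3 pos.py -- 2>/dev/null -150,66,120 -125,66,22 -150,-66,120 | cat; python3 - <<'E'
E
```

```text
t 0.7 cradle xy [-580.6  512.8] z 231.4 rpy [180.   -0.   68.4] F cradle [0.5  0.37] 0.73
joints [-68.  18.  -4.  83.   1.  79.  -3.]
```

>>> drive_tool --rows '[[[0,0,0,30,-55,0,1],[0,0,0.03,58,-110,0,1],[0,0,0.06,87,-164,0,1],[0,0,0.08,116,-219,0,1],[0,0,0.098,145,-274,0,1]]]'

```text
time: 1.32
eef_pos: [0.3856, 0.3283, 0.2317]
orientation: [180.0, -0.1, 74.0]
contact_force: [1.2, -0.3, 1.0]
grip_width: 0.0
```

>>> drive_tool --rows '[[[0,0,0,29,-55,0,1],[0,0,0,58,-110,0,1],[0,0,0,87,-164,-30,1],[0,0,0,116,-219,-70,1],[0,0,0,145,-273,-111,1]]]'

```text
time: 1.95
eef_pos: [0.5197, 0.0766, 0.1358]
orientation: [179.9, -0.1, 74.0]
contact_force: [0.1, 0.9, -0.7]
grip_width: -0.0001
```

```bash
sed -i 's/sys.argv\[1:\]/sys.argv[2:]/' pos.py; python3 pos.py -- -150,66,12 -150,66,10 -115,66,7 -86,66,7
```

```text
t 1.95 cradle xy [-165.8   83.2] z 135.8 rpy [ 1.799e+02 -1.000e-01  7.400e+01] F cradle [-0.14  0.86] -0.65
joints [-32.   7.  22. 109.  -3.  65.  65.]
-150,66,12 shift [  10.4  -20.9 -123.8]
-150,66,10 shift [  10.4  -20.9 -125.8]
-115,66,7 shift [  44.1  -30.6 -128.8]
-86,66,7 shift [  71.9  -38.6 -128.8]
```

>>> drive_tool --rows '[[[0,0,0,0,0,-40,1],[0,0,0,0,0,-90,1],[0,0,0,0,0,-113,1],[0,0,0,0,0,-113,1]]]'

```text
time: 2.45
eef_pos: [0.517, 0.0776, 0.0214]
orientation: [-179.8, 0.1, 74.0]
contact_force: [-0.3, -0.3, -0.2]
grip_width: 0.0002
```

```bash
python3 pos.py -- -115,66,7 -86,66,7
python3 - <<'E'
from h import *
p,d=snap('side','pics/s1.png');q,e=snap('top','pics/t1.png')
a=cv2.resize(p[140:265,230:380],(780,650))[:,:,::-1];cv2.imwrite('pics/s1c.png',a[:600])
E
```

```text
t 2.45 cradle xy [-168.6   83.4] z 21.4 rpy [-1.798e+02  1.000e-01  7.400e+01] F cradle [-0.19 -0.41] -0.19
joints [-31.  16.  22. 114.  -7.  52.  69.]
-115,66,7 shift [ 46.7 -31.6 -14.4]
-86,66,7 shift [ 74.6 -39.6 -14.4]
```

View pics/s1c.png

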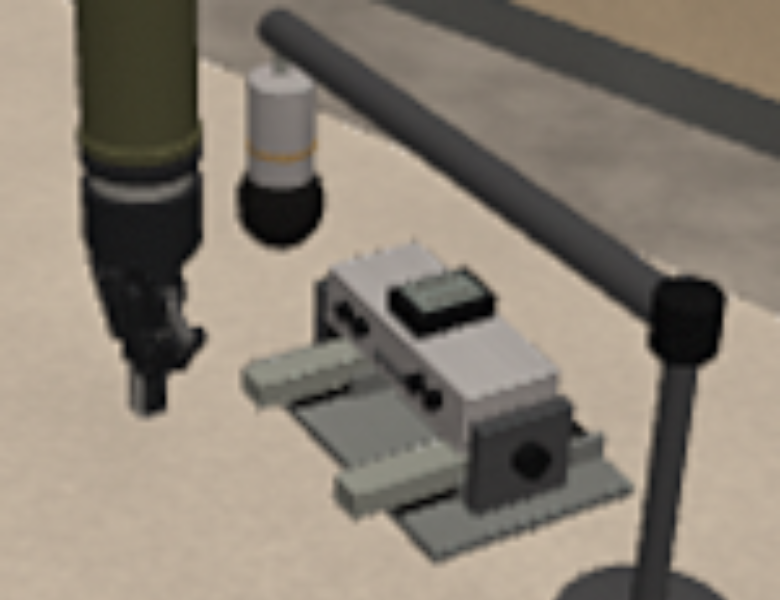

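The crop shows the closed fingertip at (148,412), the left bar's end at (255,385) and the right bar's at (350,490). The arm stopped short because of the row limits, so I correct from the measured pose.

>>> drive_tool --rows '[[[0,0,0,10,-15,-5,1],[0,0,0,25,-29,-14,1],[0,0,0,37,-29,-14,1],[0,0,0,37,-29,-14,1],[0,0,0,37,-29,-14,1]]]'

```text
time: 3.18
eef_pos: [0.5556, 0.05, 0.0096]
orientation: [180.0, -0.0, 74.0]
contact_force: [0.1, -0.5, -0.4]
grip_width: 0.0001
```

```bash
python3 pos.py -- -115,66,7 -92,66,7 -86,66,7
```

```text
t 3.17 cradle xy [-123.9   67.6] z 9.6 rpy [180.  -0.  74.] F cradle [ 0.19 -0.47] -0.35
joints [-27.  20.  22. 110. -10.  51.  74.]
-115,66,7 shift [ 8.1 -4.  -2.6]
-92,66,7 shift [ 30.2 -10.4  -2.6]
-86,66,7 shift [ 36.  -12.   -2.6]
```

>>> drive_tool --rows '[[[0,0,0,8,-4,-3,1],[0,0,0,15,-6,-3,1],[0,0,0,21,-8,-3,1],[0,0,0,26,-9,-3,1],[0,0,0,30,-10.4,-3,1]]]'

```text
time: 3.8
eef_pos: [0.5859, 0.0385, 0.0059]
orientation: [-180.0, 0.0, 74.0]
contact_force: [-0.7, 1.5, 0.3]
grip_width: -0.0003
```

>>> drive_tool --rows '[[[0,0,0,1,-0.3,0,1],[0,0,0,2,-0.6,0,1]]]'

```text
time: 4.05
eef_pos: [0.5875, 0.0381, 0.006]
orientation: [-180.0, -0.0, 74.0]
contact_force: [-0.5, 1.3, 0.1]
grip_width: 0.0002
```

```bash
python3 pos.py -- -86,66,7
```

```text
t 4.05 cradle xy [-90.   64.9] z 6.0 rpy [-180.   -0.   74.] F cradle [-0.84  1.15] 0.12
joints [-25.  24.  22. 105. -11.  53.  76.]
-86,66,7 shift [ 4.1 -0.1  1. ]
```

>>> drive_tool --rows '[[[0,0,0,1,-0.3,0,1],[0,0,0,2,-0.6,0,1]]]'

```text
time: 4.3
eef_pos: [0.5896, 0.0375, 0.006]
orientation: [-180.0, -0.0, 74.0]
contact_force: [-0.7, -0.5, -0.5]
grip_width: -0.0001
```

>>> drive_tool --rows '[[[0,0,0,0.5,-0.15,0,1],[0,0,0,1,-0.3,0,1]]]'

```text
time: 4.55
eef_pos: [0.5906, 0.0371, 0.006]
orientation: [180.0, -0.0, 74.0]
contact_force: [-0.8, -0.1, -0.3]
grip_width: -0.0004
```

```bash
python3 pos.py -- -86,66,7;python3 - <<'E'
from h import *
p,d=snap('side','pics/s2.png');q,e=snap('top','pics/t2.png')
a=cv2.resize(p[165:255,250:370],(780,585),interpolation=2)[:,:,::-1];cv2.imwrite('pics/s2c.png',a)
E
```

```text
t 4.55 cradle xy [-86.7  64.9] z 6.0 rpy [180.  -0.  74.] F cradle [-0.78 -0.31] -0.3
joints [-24.  24.  22. 105. -11.  53.  77.]
-86,66,7 shift [1.  0.9 1. ]
```

View pics/s2c.png

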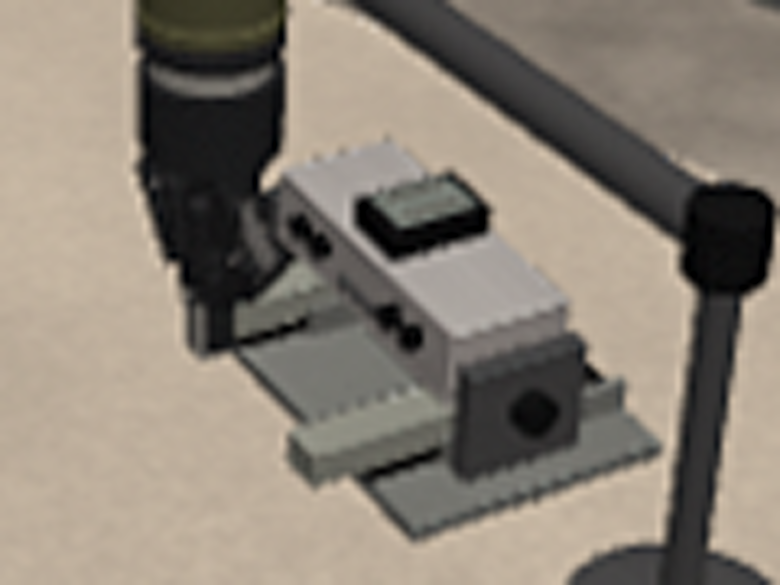

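The crop shows the finger at (210,330) pushing the left bar, just short of the plate's edge at (235,350). I creep on until the finger meets the edge.

>>> drive_tool --rows '[[[0,0,0,0.5,-0.15,0,1],[0,0,0,1,-0.3,0,1]]]'

```text
time: 4.9
eef_pos: [0.5917, 0.0369, 0.006]
orientation: [180.0, -0.0, 74.0]
contact_force: [-1.2, 0.2, 0.1]
grip_width: 0.0
```

>>> drive_tool --rows '[[[0,0,0,0.5,-0.15,0,1],[0,0,0,1,-0.3,0,1]]]'

```text
time: 5.15
eef_pos: [0.5926, 0.0366, 0.006]
orientation: [-180.0, -0.0, 74.0]
contact_force: [-1.4, 0.5, 0.0]
grip_width: 0.0002
```

>>> drive_tool --rows '[[[0,0,0,0.5,-0.15,0,1],[0,0,0,1,-0.3,0,1]]]'

```text
time: 5.4
eef_pos: [0.5926, 0.0366, 0.0057]
orientation: [-179.9, 0.0, 74.0]
contact_force: [-4.5, 1.4, 2.3]
grip_width: 0.0001
```

>>> drive_tool --rows '[[[0,0,0,-20,6,0,1],[0,0,0,-43,13,0,1],[0,0,0,-55,-30,0,1],[0,0,0,-67,-72,0,1],[0,0,0,-78,-114,0,1]]]'

```text
time: 6.02
eef_pos: [0.5163, -0.0794, 0.0066]
orientation: [179.8, -0.0, 74.0]
contact_force: [0.2, -0.3, -0.2]
grip_width: 0.0
```

>>> drive_tool --rows '[[[0,0,0,0,0,0,1]]]'

```text
time: 6.15
eef_pos: [0.5154, -0.0826, 0.0065]
orientation: [179.9, 0.1, 73.6]
contact_force: [-0.3, -0.2, -0.3]
grip_width: -0.0003
```

```bash
python3 pos.py -- -118,-66,6 -92,-66,6 -86,-66,6
```

```text
t 6.15 cradle xy [-125.9  -71. ] z 6.5 rpy [1.799e+02 1.000e-01 7.360e+01] F cradle [-0.2  -0.27] -0.33
joints [-17.  17.  26. 115. -10.  50.  88.]
-118,-66,6 shift [ 9.   2.6 -0.5]
-92,-66,6 shift [33.9 -4.6 -0.5]
-86,-66,6 shift [39.7 -6.2 -0.5]
```

>>> drive_tool --rows '[[[0,0,0.007,5,3.5,-0.5,1],[0,0,0.007,12,1.5,-0.5,1],[0,0,0.007,19,-0.5,-0.5,1],[0,0,0.007,26,-2.5,-0.5,1],[0,0,0.007,33,-4.6,-0.5,1]]]'

```text
time: 6.78
eef_pos: [0.5491, -0.0823, 0.0054]
orientation: [-180.0, 0.0, 74.4]
contact_force: [-2.2, 0.8, 0.8]
grip_width: 0.0001
```

>>> drive_tool --rows '[[[0,0,0,1,-0.3,0,1],[0,0,0,2,-0.6,0,1],[0,0,0,3,-0.9,0,1],[0,0,0,4,-1.2,0,1],[0,0,0,4,-1.2,0,1]]]'

```text
time: 7.4
eef_pos: [0.5527, -0.0836, 0.0055]
orientation: [180.0, -0.0, 74.4]
contact_force: [-1.1, -0.4, 0.5]
grip_width: -0.0001
```

```bash
python3 pos.py -- -86,-66,6
```

```text
t 7.4 cradle xy [-89.7 -61.6] z 5.5 rpy [180.   -0.   74.4] F cradle [-0.97 -0.7 ] 0.52
joints [-16.  21.  25. 110. -11.  51.  89.]
-86,-66,6 shift [ 2.4 -5.3  0.5]
```

>>> drive_tool --rows '[[[0,0,0,1,-0.3,0,1],[0,0,0,2,-0.6,0,1],[0,0,0,3,-0.9,0,1]]]'

```text
time: 7.78
eef_pos: [0.5557, -0.0845, 0.0055]
orientation: [180.0, -0.0, 74.4]
contact_force: [-0.6, 0.3, 0.3]
grip_width: 0.0003
```

>>> drive_tool --rows '[[[0,0,0,0.5,-0.15,0,1],[0,0,0,1,-0.3,0,1]]]'

```text
time: 8.02
eef_pos: [0.5567, -0.0847, 0.0055]
orientation: [-180.0, -0.0, 74.4]
contact_force: [-1.4, 1.1, 0.5]
grip_width: 0.0002
```

>>> drive_tool --rows '[[[0,0,0,0.5,-0.15,0,1],[0,0,0,1,-0.3,0,1]]]'

```text
time: 8.28
eef_pos: [0.5571, -0.0849, 0.0054]
orientation: [-179.9, -0.0, 74.4]
contact_force: [-3.0, 1.6, 1.5]
grip_width: 0.0005
```

>>> drive_tool --rows '[[[0,0,0,0.5,-0.15,0,1],[0,0,0,1,-0.3,0,1]]]'

```text
time: 8.52
eef_pos: [0.5571, -0.0849, 0.0051]
orientation: [-179.8, -0.0, 74.4]
contact_force: [-5.7, 2.2, 2.0]
grip_width: -0.0001
```

```bash
python3 pos.py -- -86,-66,6
```

```text
t 8.53 cradle xy [-85.1 -61.7] z 5.1 rpy [-179.8   -0.    74.4] F cradle [-6.06  0.59] 1.98
joints [-15.  22.  25. 109. -12.  52.  90.]
-86,-66,6 shift [-2.  -3.9  0.9]
```

>>> drive_tool --rows '[[[0,0,0,-25,10,5,1],[0,0,0,-35,15,50,1],[-0.05,-0.17,0,-30,45,100,1],[-0.1,-0.335,0,-10,80,140,1],[-0.15,-0.5,0,6,111,145,1]]]'

```text
time: 9.15
eef_pos: [0.5664, 0.0222, 0.1553]
orientation: [150.7, 0.3, 74.1]
contact_force: [0.4, -0.6, -1.1]
grip_width: 0.0003
```

```bash
python3 pos.py -- -110,46,150
```

```text
t 9.15 cradle xy [-105.9   43.9] z 155.3 rpy [150.7   0.3  74.1] F cradle [ 0.53 -0.48] -1.08
joints [-32.  -7.  17. 125.  27.  39.  42.]
-110,46,150 shift [-3.4  3.2 -5.3]
```

>>> drive_tool --rows '[[[0,0,0,15,-3,-15,1],[-0.035,-0.12,0,30,-7,-30,1],[-0.07,-0.24,0,44,-11,-40,1],[-0.098,-0.336,0,44,-11,-40,1],[-0.098,-0.336,0,44,-11,-40,1]]]'

```text
time: 9.78
eef_pos: [0.6068, 0.0075, 0.1097]
orientation: [131.7, 0.8, 73.6]
contact_force: [0.5, -0.3, -0.0]
grip_width: 0.0
```

```bash
python3 pos.py -- -5,46,108
```

```text
t 9.78 cradle xy [-62.9  40.9] z 109.7 rpy [131.7   0.8  73.6] F cradle [ 0.58 -0.17] -0.03
joints [-31.  -0.  13. 136.  87.  26. -20.]
-5,46,108 shift [ 57.1 -11.1  -1.7]
```

>>> drive_tool --rows '[[[0,0,0,14,-2,0,1],[0,0,0,28,-5,0,1],[0,0,0,43,-8,0,1],[0,0,0,57,-11,-1,1],[0,0,0,57,-11,-1,1]]]'

```text
time: 10.4
eef_pos: [0.6645, -0.0047, 0.1087]
orientation: [131.8, 1.0, 73.5]
contact_force: [-0.2, -0.3, 0.3]
grip_width: -0.0002
```

```bash
python3 pos.py -- -5,46,95;python3 - <<'E'
from h import *
p,d=snap('side','pics/s3.png');q,e=snap('top','pics/t3.png')
a=cv2.resize(p[120:270,220:400],(720,600),interpolation=2)[:,:,::-1];cv2.imwrite('pics/s3c.png',a)
E
```

```text
t 10.4 cradle xy [-4.2 45.1] z 108.7 rpy [131.8   1.   73.5] F cradle [-0.09 -0.33] 0.34
joints [-28.   7.  15. 129.  87.  21. -19.]
-5,46,95 shift [ -0.5   1.1 -13.7]
```

View pics/s3c.png

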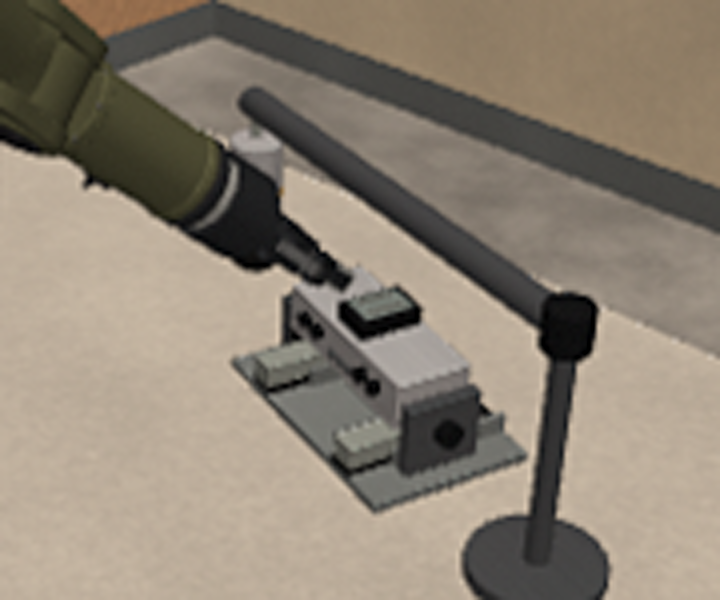

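The crop shows the fingertip over the left bare end at (345,280), clear of both meter and boom. The bar fronts are at (262,378) and (342,455), near the plate edge. I check how flush they are in numbers.

Run:
```python
from fit import *
for n in("top","side"):
    r,P=fit(n,np.load(f'pics/{n[0]}3.npy'))
    q=r.x;print(n,len(P),round(r.fun,2),np.round(q,3),'yaw',np.degrees(q[2]).round(2))
    z,x,y=model(q,P)
    for y0 in(66,-66):
        l=(abs(y-y0)<10)&(x<-45)&(x>-95)
        b=np.arange(-95,-45,4); print(y0,[(int(i),np.round(np.median(P[l&(x>=i)&(x<i+4),2]),0) if (l&(x>=i)&(x<i+4)).any() else None) for i in b])
    l=(abs(y)<35)&(x<-45)&(x>-95)
    print('plate',[(int(i),np.round(np.median(P[l&(x>=i)&(x<i+4),2]),0) if (l&(x>=i)&(x<i+4)).any() else None) for i in b])
```

```text
top 5798 3.02 [ 6.56357e+02 -4.90960e+01 -2.85000e-01 -3.96560e+01 -1.36680e+01
  9.08940e+01  4.00000e-02] yaw -16.34
66 [(-95, None), (-91, None), (-87, None), (-83, None), (-79, None), (-75, None), (-71, None), (-67, None), (-63, None), (-59, None), (-55, None), (-51, None), (-47, None)]
-66 [(-95, np.float64(-1.0)), (-91, np.float64(-2.0)), (-87, np.float64(-3.0)), (-83, np.float64(-1.0)), (-79, np.float64(-4.0)), (-75, np.float64(28.0)), (-71, np.float64(38.0)), (-67, np.float64(36.0)), (-63, np.float64(37.0)), (-59, np.float64(36.0)), (-55, np.float64(35.0)), (-51, np.float64(38.0)), (-47, np.float64(37.0))]
plate [(-95, np.float64(-1.0)), (-91, np.float64(-1.0)), (-87, np.float64(-1.0)), (-83, np.float64(-1.0)), (-79, np.float64(-1.0)), (-75, np.float64(9.0)), (-71, np.float64(9.0)), (-67, np.float64(10.0)), (-63, np.float64(6.0)), (-59, np.float64(8.0)), (-55, np.float64(10.0)), (-51, np.float64(9.0)), (-47, np.float64(7.0))]
side 5236 4.52 [ 6.53577e+02 -5.01430e+01 -2.79000e-01 -1.19460e+01 -1.31290e+01
  9.27620e+01  4.20000e-02] yaw -15.96
66 [(-95, np.float64(0.0)), (-91
[... 242 characters left out ...]
(-51, np.float64(26.0)), (-47, np.float64(39.0))]
-66 [(-95, np.float64(1.0)), (-91, np.float64(0.0)), (-87, np.float64(1.0)), (-83, np.float64(1.0)), (-79, np.float64(2.0)), (-75, np.float64(23.0)), (-71, np.float64(40.0)), (-67, np.float64(40.0)), (-63, np.float64(39.0)), (-59, np.float64(41.0)), (-55, np.float64(39.0)), (-51, np.float64(39.0)), (-47, np.float64(38.0))]
plate [(-95, np.float64(1.0)), (-91, np.float64(1.0)), (-87, np.float64(1.0)), (-83, np.float64(2.0)), (-79, np.float64(1.0)), (-75, np.float64(6.0)), (-71, np.float64(10.0)), (-67, np.float64(12.0)), (-63, np.float64(11.0)), (-59, np.float64(11.0)), (-55, np.float64(11.0)), (-51, np.float64(11.0)), (-47, np.float64(11.0))]
```

>>> drive_tool --rows '[[[0,0,0,0,1,-5,1],[0,0,0,0,1,-9,1],[0,0,0,0,1,-12,1],[0,0,0,0,1,-14,1],[0,0,0,0,1,-16,1]]]'

```text
time: 11.12
eef_pos: [0.6637, -0.0021, 0.093]
orientation: [131.8, 0.9, 73.6]
contact_force: [-3.3, 2.7, 6.6]
grip_width: -0.0
```

>>> drive_tool --rows '[[[0,0,0,0,0,-1.5,1],[0,0,0,0,0,-3,1],[0,0,0,0,0,-4,1],[0,0,0,0,0,-5,1]]]'

```text
time: 11.62
eef_pos: [0.6642, -0.0026, 0.0891]
orientation: [131.7, 0.9, 73.6]
contact_force: [-7.5, 3.2, 10.9]
grip_width: -0.0001
```

```bash
python3 pos.py --
```

```text
t 11.62 cradle xy [-5.1 47.1] z 89.1 rpy [131.7   0.9  73.6] F cradle [-8.09  0.98] 10.92
joints [-29.   9.  15. 130.  95.  21. -27.]
```

```bash
cat > top.py <<'E'
from h import *
import sys
a=np.radians(-16.2);C=np.array([[np.cos(a),-np.sin(a)],[np.sin(a),np.cos(a)]])
for n,c in(("top",[656.3,-49.1]),("side",[654,-50])):
    p,d=snap(n,f'pics/{n}_{sys.argv[1]}.png')
    P=cloud(n,d).reshape(-1,3)*1000;P=P[~np.isnan(P).any(1)];q=(P[:,:2]-c)@C
    x,y,z=q[:,0],q[:,1],P[:,2]
    o=[n]
    for lo,hi in((64,80),(25,34),(-34,-25),(-50,-35),(-65,-50),(-80,-65)):
        m=(abs(x)<28)&(y>lo)&(y<hi)&(z>70)&(z<105);o.append(((lo+hi)//2,int(m.sum()),np.median(z[m]).round(1) if m.any() else None))
    m=(abs(x)<20)&(abs(y)<14)&(z>85)&(z<125);o.append(('meter',np.median(z[m]).round(1)))
    m=(abs(x)<30)&(abs(abs(y)-96)<4)&(z>60)&(z<85);o.append(('cheek74',np.median(z[m]).round(1)))
    for s in(66,-66):
        m=(abs(y-s)<9)&(x<-45)&(x>-66)&(z>25);o.append(('bar',np.median(z[m]).round(1) if m.any() else 0))
    print(*o)
E
python3 top.py a
```

```text
top (72, 31, np.float64(80.1)) (29, 20, np.float64(82.1)) (-30, 20, np.float64(87.6)) (-43, 36, np.float64(90.4)) (-58, 34, np.float64(91.2)) (-73, 37, np.float64(91.1)) ('meter', np.float64(104.1)) ('cheek74', np.float64(73.4)) ('bar', np.float64(152.7)) ('bar', np.float64(37.6))
side (72, 7, np.float64(82.0)) (29, 5, np.float64(86.9)) (-30, 23, np.float64(90.3)) (-43, 38, np.float64(91.6)) (-58, 41, np.float64(92.4)) (-73, 41, np.float64(93.3)) ('meter', np.float64(106.7)) ('cheek74', np.float64(73.8)) ('bar', np.float64(36.8)) ('bar', np.float64(38.7))
```

>>> drive_tool --rows '[[[0,0,0,-5,1,15,1],[0,0,0,-22,6,24,1],[0,0,0,-41,12,29,1],[0,0,0,-49,-18,29,1],[0,0,0,-58,-48,29,1]]]'

```text
time: 12.35
eef_pos: [0.6043, -0.0521, 0.1159]
orientation: [131.9, 1.0, 73.5]
contact_force: [0.4, -1.6, -0.2]
grip_width: -0.0001
```

```bash
python3 pos.py -- -48,-46,117 -5,-46,112
```

```text
t 12.35 cradle xy [-48.8 -17.1] z 115.9 rpy [131.9   1.   73.5] F cradle [ 0.82 -1.43] -0.25
joints [-26.  -3.  17. 137.  90.  20. -16.]
-48,-46,117 shift [ -7.2 -28.    1.1]
-5,-46,112 shift [ 34.1 -39.9  -3.9]
```

>>> drive_tool --rows '[[[0,0,0,-2,-14,1,1],[0,0,0,-5,-28,1,1],[0,0,0,8,-32,0,1],[0,0,0,22,-36,-2,1],[0,0,0,34,-40,-4,1]]]'

```text
time: 12.98
eef_pos: [0.6409, -0.0903, 0.1123]
orientation: [131.8, 1.0, 73.7]
contact_force: [-0.6, -0.7, 0.0]
grip_width: 0.0004
```

```bash
python3 pos.py -- -48,-46,117 -5,-46,104
```

```text
t 12.97 cradle xy [ -3.2 -43.7] z 112.3 rpy [131.8   1.   73.7] F cradle [-0.36 -0.84] 0.02
joints [-23.   2.  21. 133.  97.  14. -20.]
-48,-46,117 shift [-43.7  10.2   4.7]
-5,-46,104 shift [-2.4 -1.7 -8.3]
```

>>> drive_tool --rows '[[[0,0,0,-2,-2,-6,1],[0,0,0,-2,-2,-10,1],[0,0,0,-2,-2,-13,1],[0,0,0,-2,-2,-15,1],[0,0,0,-2,-2,-17,1]]]'

```text
time: 13.6
eef_pos: [0.6374, -0.0928, 0.0953]
orientation: [131.8, 1.0, 73.6]
contact_force: [0.1, -0.3, -0.6]
grip_width: -0.0001
```

>>> drive_tool --rows '[[[0,0,0,0,0,-1.5,1],[0,0,0,0,0,-3,1],[0,0,0,0,0,-4.5,1],[0,0,0,0,0,-6,1]]]'

```text
time: 14.1
eef_pos: [0.6375, -0.0936, 0.09]
orientation: [131.8, 1.0, 73.5]
contact_force: [-3.7, -0.6, 6.1]
grip_width: 0.0001
```

```bash
python3 pos.py --; python3 top.py b
```

```text
t 14.1 cradle xy [ -5.5 -47.8] z 90.0 rpy [131.8   1.   73.5] F cradle [-3.42 -1.64] 6.11
joints [-21.   5.  20. 134. 112.  14. -35.]
top (72, 36, np.float64(88.9)) (29, 20, np.float64(85.9)) (-30, 18, np.float64(82.4)) (-43, 7, np.float64(101.1)) (-58, 12, np.float64(86.5)) (-73, 35, np.float64(81.6)) ('meter', np.float64(104.0)) ('cheek74', np.float64(73.2)) ('bar', np.float64(37.2)) ('bar', np.float64(152.1))
side (72, 14, np.float64(89.7)) (29, 0, None) (-30, 5, np.float64(84.8)) (-43, 25, np.float64(85.1)) (-58, 63, np.float64(85.1)) (-73, 50, np.float64(83.7)) ('meter', np.float64(106.4)) ('cheek74', np.float64(74.3)) ('bar', np.float64(39.0)) ('bar', np.float64(136.9))
```

>>> drive_tool --rows '[[[0,0,0,0,0,-1.5,1],[0,0,0,0,0,-3,1],[0,0,0,0,0,-4,1],[0,0,0,0,0,-5,1]]]'

```text
time: 14.7
eef_pos: [0.6385, -0.0933, 0.0867]
orientation: [131.6, 0.9, 73.5]
contact_force: [-13.1, 2.5, 18.9]
grip_width: -0.0
```

```bash
python3 pos.py --; python3 top.py c
```

```text
t 14.7 cradle xy [ -4.6 -47.2] z 86.7 rpy [131.6   0.9  73.5] F cradle [-13.32  -1.22] 18.87
joints [-21.   6.  20. 134. 115.  14. -39.]
top (72, 36, np.float64(82.5)) (29, 22, np.float64(81.8)) (-30, 18, np.float64(79.5)) (-43, 11, np.float64(100.7)) (-58, 16, np.float64(98.6)) (-73, 35, np.float64(78.1)) ('meter', np.float64(99.5)) ('cheek74', np.float64(72.4)) ('bar', np.float64(36.7)) ('bar', np.float64(148.5))
side (72, 13, np.float64(85.4)) (29, 0, None) (-30, 7, np.float64(82.9)) (-43, 27, np.float64(81.9)) (-58, 68, np.float64(82.6)) (-73, 49, np.float64(81.0)) ('meter', np.float64(102.0)) ('cheek74', np.float64(74.1)) ('bar', np.float64(39.2)) ('bar', np.float64(125.9))
```

>>> drive_tool --rows '[[[0,0,0,-3,1,14,1],[0,0,0,-22,6,24,1],[0,0,0,-40,12,29,1],[0,0,0,-31,42,29,1],[0,0,0,-22,72,29,1]]]'

```text
time: 15.42
eef_pos: [0.6151, -0.0201, 0.1134]
orientation: [131.9, 0.9, 73.6]
contact_force: [-0.4, -0.8, 0.6]
grip_width: -0.0004
```

>>> drive_tool --rows '[[[0,0,0,9,29,0,1],[0,0,0,22,25,-3,1],[0,0,0,36,21,-7,1],[0,0,0,48,17,-10,1],[0,0,0,48,17,-14,1]]]'

```text
time: 16.05
eef_pos: [0.6639, -0.0059, 0.0992]
orientation: [131.8, 1.0, 73.4]
contact_force: [0.1, -0.4, 0.1]
grip_width: -0.0002
```

```bash
python3 pos.py -- -5,46,92; python3 top.py d
```

```text
t 16.05 cradle xy [-4.4 43.8] z 99.2 rpy [131.8   1.   73.4] F cradle [ 0.21 -0.35] 0.12
joints [-29.   8.  16. 130.  90.  21. -22.]
-5,46,92 shift [ 0.1  2.2 -7.2]
top (72, 29, np.float64(81.0)) (29, 13, np.float64(80.9)) (-30, 21, np.float64(80.6)) (-43, 37, np.float64(80.1)) (-58, 36, np.float64(80.0)) (-73, 38, np.float64(80.2)) ('meter', np.float64(98.9)) ('cheek74', np.float64(73.0)) ('bar', np.float64(159.4)) ('bar', np.float64(34.4))
side (72, 14, np.float64(83.0)) (29, 5, np.float64(84.9)) (-30, 26, np.float64(82.6)) (-43, 41, np.float64(82.6)) (-58, 44, np.float64(82.9)) (-73, 46, np.float64(82.6)) ('meter', np.float64(102.1)) ('cheek74', np.float64(74.4)) ('bar', np.float64(37.2)) ('bar', np.float64(38.0))
```

>>> drive_tool --rows '[[[0,0,0,0,2,-4,1],[0,0,0,0,2,-7.5,1],[0,0,0,0,2,-9.5,1],[0,0,0,0,2,-11.5,1],[0,0,0,0,2,-13,1]]]'

```text
time: 16.77
eef_pos: [0.6638, -0.0017, 0.0874]
orientation: [131.7, 1.0, 73.6]
contact_force: [-6.9, 2.0, 10.5]
grip_width: 0.0001
```

>>> drive_tool --rows '[[[0,0,0,0,0,-1,1],[0,0,0,0,0,-2,1],[0,0,0,0,0,-2,1]]]'

```text
time: 17.15
eef_pos: [0.6643, -0.0016, 0.0867]
orientation: [131.6, 0.9, 73.6]
contact_force: [-8.5, 2.0, 12.7]
grip_width: 0.0001
```

```bash
python3 pos.py --; python3 top.py e
```

```text
t 17.15 cradle xy [-5.1 48. ] z 86.7 rpy [131.6   0.9  73.6] F cradle [-8.75 -0.42] 12.72
joints [-29.   9.  15. 130.  95.  21. -28.]
top (72, 30, np.float64(78.9)) (29, 19, np.float64(79.7)) (-30, 21, np.float64(80.6)) (-43, 37, np.float64(80.2)) (-58, 35, np.float64(80.4)) (-73, 39, np.float64(81.5)) ('meter', np.float64(99.3)) ('cheek74', np.float64(73.1)) ('bar', np.float64(149.6)) ('bar', np.float64(36.6))
side (72, 10, np.float64(82.0)) (29, 5, np.float64(86.0)) (-30, 18, np.float64(82.4)) (-43, 40, np.float64(83.0)) (-58, 46, np.float64(83.2)) (-73, 44, np.float64(83.3)) ('meter', np.float64(101.8)) ('cheek74', np.float64(74.8)) ('bar', np.float64(36.6)) ('bar', np.float64(38.1))
```

>>> drive_tool --rows '[[[0,0,0,0,0,-1,1],[0,0,0,0,0,-2,1],[0,0,0,0,0,-3,1],[0,0,0,0,0,-4,1]]]'

```text
time: 17.75
eef_pos: [0.6664, -0.0019, 0.0861]
orientation: [131.3, 0.9, 73.5]
contact_force: [-20.8, 2.4, 30.2]
grip_width: -0.0001
```

```bash
python3 pos.py --; python3 top.py f
```

```text
t 17.75 cradle xy [-3.1 48.4] z 86.1 rpy [131.3   0.9  73.5] F cradle [-20.65  -3.42] 30.22
joints [-29.  10.  15. 130.  97.  21. -30.]
top (72, 29, np.float64(78.6)) (29, 18, np.float64(80.4)) (-30, 21, np.float64(80.6)) (-43, 37, np.float64(80.4)) (-58, 36, np.float64(80.6)) (-73, 38, np.float64(81.4)) ('meter', np.float64(98.1)) ('cheek74', np.float64(73.0)) ('bar', np.float64(151.6)) ('bar', np.float64(34.3))
side (72, 9, np.float64(81.6)) (29, 5, np.float64(83.8)) (-30, 22, np.float64(82.7)) (-43, 43, np.float64(82.5)) (-58, 45, np.float64(82.7)) (-73, 42, np.float64(83.1)) ('meter', np.float64(101.2)) ('cheek74', np.float64(74.7)) ('bar', np.float64(35.7)) ('bar', np.float64(37.9))
```

>>> drive_tool --rows '[[[0,0,0,-3,0,15,1],[0,0,0,-22,6,26,1],[0,0,0,-41,12,32,1],[0,0,0,-49,-18,32,1],[0,0,0,-58,-48,32,1]]]'

```text
time: 18.48
eef_pos: [0.6051, -0.05, 0.1127]
orientation: [131.8, 1.0, 73.6]
contact_force: [-0.2, -2.0, 0.4]
grip_width: -0.0
```

>>> drive_tool --rows '[[[0,0,0,-3,-14,0,1],[0,0,0,-7,-29,0,1],[0,0,0,6,-33,0,1],[0,0,0,20,-37,-8,1],[0,0,0,32,-41,-14,1]]]'

```text
time: 19.1
eef_pos: [0.6391, -0.0899, 0.0984]
orientation: [131.8, 1.0, 73.7]
contact_force: [-0.8, 0.1, -0.4]
grip_width: -0.0002
```

```bash
python3 pos.py -- -5,-46,92; python3 top.py g
```

```text
t 19.1 cradle xy [ -5.  -43.8] z 98.4 rpy [131.8   1.   73.7] F cradle [-0.76 -0.11] -0.35
joints [-23.   4.  21. 134. 106.  14. -29.]
-5,-46,92 shift [-0.6 -2.1 -6.4]
top (72, 35, np.float64(79.4)) (29, 22, np.float64(79.4)) (-30, 10, np.float64(80.2)) (-43, 0, None) (-58, 14, np.float64(79.7)) (-73, 32, np.float64(80.3)) ('meter', np.float64(98.9)) ('cheek74', np.float64(72.7)) ('bar', np.float64(34.4)) ('bar', np.float64(137.8))
side (72, 0, None) (29, 0, None) (-30, 20, np.float64(82.1)) (-43, 44, np.float64(82.7)) (-58, 47, np.float64(82.8)) (-73, 47, np.float64(82.7)) ('meter', np.float64(101.8)) ('cheek74', np.float64(74.4)) ('bar', np.float64(36.8)) ('bar', np.float64(135.4))
```

>>> drive_tool --rows '[[[0,0,0,0,-2,-4,1],[0,0,0,0,-2,-7.5,1],[0,0,0,0,-2,-9.5,1],[0,0,0,0,-2,-11.5,1],[0,0,0,0,-2,-13,1]]]'

```text
time: 19.82
eef_pos: [0.6381, -0.0927, 0.0867]
orientation: [131.7, 1.0, 73.6]
contact_force: [-7.6, 2.0, 11.3]
grip_width: 0.0001
```

>>> drive_tool --rows '[[[0,0,0,0,0,-1,1],[0,0,0,0,0,-2.5,1],[0,0,0,0,0,-4,1],[0,0,0,0,0,-4,1]]]'

```text
time: 20.32
eef_pos: [0.6403, -0.0931, 0.0862]
orientation: [131.3, 0.9, 73.5]
contact_force: [-11.7, 2.3, 21.6]
grip_width: -0.0002
```

```bash
python3 pos.py --; python3 top.py h
```

```text
t 20.32 cradle xy [ -2.9 -46.5] z 86.2 rpy [131.3   0.9  73.5] F cradle [-11.92  -1.04] 21.56
joints [-21.   6.  20. 134. 117.  14. -41.]
top (72, 36, np.float64(80.3)) (29, 21, np.float64(79.3)) (-30, 16, np.float64(78.2)) (-43, 7, np.float64(101.2)) (-58, 17, np.float64(83.3)) (-73, 30, np.float64(78.4)) ('meter', np.float64(98.0)) ('cheek74', np.float64(73.1)) ('bar', np.float64(34.7)) ('bar', np.float64(149.3))
side (72, 9, np.float64(82.1)) (29, 0, None) (-30, 6, np.float64(81.7)) (-43, 22, np.float64(81.8)) (-58, 76, np.float64(82.6)) (-73, 48, np.float64(81.1)) ('meter', np.float64(100.8)) ('cheek74', np.float64(74.9)) ('bar', np.float64(38.0)) ('bar', np.float64(123.1))
```

>>> drive_tool --rows '[[[0,0,0,-3,1,15,1],[0,0,0,-24,7,28,1],[0,0,0,-41,12,36,1],[0.03,0.1,0,-47,50,48,1],[0.08,0.27,0,-55,94,62,1]]]'

```text
time: 21.05
eef_pos: [0.5955, -0.0567, 0.135]
orientation: [137.2, 2.1, 71.8]
contact_force: [0.1, -1.1, -0.2]
grip_width: 0.0002
```

```bash
python3 pos.py -- -115,66,120
```

```text
t 21.05 cradle xy [-56.1 -24. ] z 135.0 rpy [137.2   2.1  71.8] F cradle [ 0.37 -1.02] -0.24
joints [-27.  -6.  18. 133.  60.  24.  14.]
-115,66,120 shift [-31.8 102.7 -15. ]
```

>>> drive_tool --rows '[[[0.03,0.1,0,-15,15,10,1],[0.07,0.25,0.01,-25,40,15,1],[0.11,0.4,0.02,-31,70,10,1],[0.16,0.56,0.03,-32,102,0,1],[0.2,0.7,0.04,-32,102,-15,1]]]'

```text
time: 21.68
eef_pos: [0.5658, 0.0499, 0.1214]
orientation: [178.9, 2.0, 76.3]
contact_force: [0.4, -1.1, 0.0]
grip_width: -0.0001
```

```bash
python3 pos.py -- -115,66,60
python3 - <<'E'
from h import *
o=arm.observe()
Rt=R.from_euler('xyz',[180,0,73.8],degrees=True);print((Rt*R.from_euler('xyz',o["orientation"],degrees=True).inv()).as_rotvec().round(3))
E
```

```text
t 21.68 cradle xy [-114.1   70.3] z 121.4 rpy [178.9   2.   76.3] F cradle [ 0.69 -0.93] 0.03
joints [-31.  13.  25. 104.  -4.  64.  71.]
-115,66,60 shift [ -2.1  -3.9 -61.4]
[ 0.039  0.01  -0.044]
```

>>> drive_tool --rows '[[[0.02,0.005,-0.02,-1,-4,-40,1],[0.039,0.01,-0.044,-1,-4,-80,1],[0.039,0.01,-0.044,5,-6,-97,1],[0.039,0.01,-0.044,17,-9,-97,1],[0.039,0.01,-0.044,17,-9,-97,1]]]'

```text
time: 22.3
eef_pos: [0.5843, 0.0361, 0.0252]
orientation: [179.7, 0.2, 73.4]
contact_force: [-0.7, 0.3, 1.1]
grip_width: -0.0002
```

```bash
python3 pos.py -- -86,66,24; python3 top.py i
python3 - <<'E'
from h import *
p=cv2.imread('pics/side_i.png')
cv2.imwrite('pics/s4c.png',cv2.resize(p[165:255,250:370],(780,585),interpolation=2))
E
```

```text
t 22.3 cradle xy [-92.5  62.1] z 25.2 rpy [179.7   0.2  73.4] F cradle [-0.76  0.13] 1.12
joints [-27.  22.  24. 106. -11.  54.  76.]
-86,66,24 shift [ 7.3  1.9 -1.2]
top (72, 3, np.float64(81.1)) (29, 20, np.float64(80.1)) (-30, 20, np.float64(79.0)) (-43, 38, np.float64(78.5)) (-58, 36, np.float64(80.4)) (-73, 38, np.float64(79.8)) ('meter', np.float64(97.8)) ('cheek74', np.float64(72.6)) ('bar', np.float64(405.4)) ('bar', np.float64(35.4))
side (72, 32, np.float64(82.4)) (29, 4, np.float64(83.7)) (-30, 21, np.float64(81.4)) (-43, 47, np.float64(82.0)) (-58, 41, np.float64(81.2)) (-73, 43, np.float64(81.5)) ('meter', np.float64(101.4)) ('cheek74', np.float64(75.5)) ('bar', np.float64(37.6)) ('bar', np.float64(36.3))
```

View pics/s4c.png

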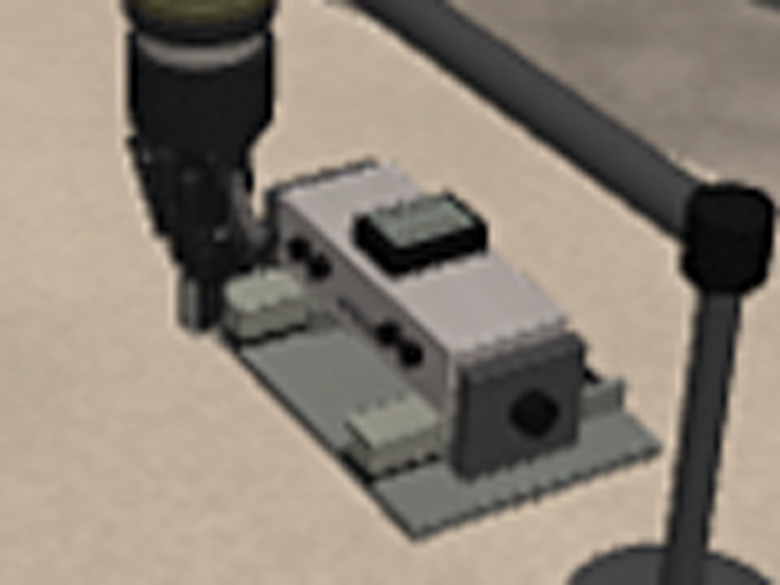

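The crop shows the unit seated and level, both bar fronts flush with the plate edge at (230,315) and (360,450), and the finger at (200,305) in front of the left bar. Now the left proof push.

>>> drive_tool --rows '[[[0,0,0,2,1,0,1],[0,0,0,4,1,0,1],[0,0,0,5.5,0.5,0,1],[0,0,0,6.5,0.2,0,1],[0,0,0,6.5,0.2,0,1]]]'

```text
time: 23.02
eef_pos: [0.5881, 0.0362, 0.0233]
orientation: [179.9, 0.2, 73.4]
contact_force: [1.1, 0.6, -0.3]
grip_width: -0.0004
```

>>> drive_tool --rows '[[[0,0,0,0.5,-0.15,0,1],[0,0,0,1,-0.3,0,1],[0,0,0,1,-0.3,0,1]]]'

```text
time: 23.4
eef_pos: [0.5891, 0.0361, 0.0233]
orientation: [179.9, 0.2, 73.4]
contact_force: [0.8, -0.3, 0.1]
grip_width: -0.0003
```

>>> drive_tool --rows '[[[0,0,0,0.4,-0.1,0,1],[0,0,0,0.8,-0.2,0,1],[0,0,0,0.8,-0.2,0,1]]]'

```text
time: 23.78
eef_pos: [0.5899, 0.0359, 0.0233]
orientation: [179.9, 0.2, 73.4]
contact_force: [0.4, -0.6, 0.6]
grip_width: -0.0002
```

>>> drive_tool --rows '[[[0,0,0,0.7,-0.2,0,1],[0,0,0,1.4,-0.4,0,1],[0,0,0,2,-0.6,0,1],[0,0,0,2,-0.6,0,1]]]'

```text
time: 24.28
eef_pos: [0.5919, 0.0353, 0.0233]
orientation: [179.9, 0.2, 73.4]
contact_force: [0.2, 0.7, 1.1]
grip_width: -0.0001
```

>>> drive_tool --rows '[[[0,0,0,0.4,-0.1,0,1],[0,0,0,0.8,-0.2,0,1],[0,0,0,0.8,-0.2,0,1]]]'

```text
time: 24.65
eef_pos: [0.5923, 0.0352, 0.0232]
orientation: [179.9, 0.2, 73.4]
contact_force: [-2.1, -0.4, 0.4]
grip_width: -0.0001
```

>>> drive_tool --rows '[[[0,0,0,0.4,-0.1,0,1],[0,0,0,0.8,-0.2,0,1],[0,0,0,0.8,-0.2,0,1]]]'

```text
time: 25.02
eef_pos: [0.5923, 0.0352, 0.0231]
orientation: [-180.0, 0.2, 73.4]
contact_force: [-5.0, 0.9, 2.2]
grip_width: -0.0002
```

>>> drive_tool --rows '[[[0,0,0,-12,3,0,1],[0,0,0,-21,-28,0,1],[0,0,0,-30,-59,0,1],[0,0,0,-39,-90,0,1],[0,0,0,-48,-120,0,1]]]'

```text
time: 25.65
eef_pos: [0.5455, -0.0863, 0.0236]
orientation: [179.8, 0.2, 73.4]
contact_force: [0.6, -0.9, 0.2]
grip_width: 0.0
```

>>> drive_tool --rows '[[[0,0,0,0,0,0,1],[0,0,0,1,-0.3,0,1]]]'

```text
time: 25.9
eef_pos: [0.5469, -0.0846, 0.0235]
orientation: [179.8, 0.2, 73.4]
contact_force: [-0.3, 0.9, 0.6]
grip_width: 0.0001
```

```bash
python3 pos.py -- -88,-65,24 -85,-65,24
```

```text
t 25.9 cradle xy [-95.  -64.2] z 23.5 rpy [179.8   0.2  73.4] F cradle [-0.54  0.76] 0.57
joints [-18.  19.  27. 110. -11.  53.  88.]
-88,-65,24 shift [ 6.5 -2.7  0.5]
-85,-65,24 shift [ 9.4 -3.6  0.5]
```

>>> drive_tool --rows '[[[0,0,0,2,-0.6,0,1],[0,0,0,4,-1.2,0,1],[0,0,0,6,-1.8,0,1],[0,0,0,7.5,-2.2,0,1],[0,0,0,8.5,-2.5,0,1]]]'

```text
time: 26.52
eef_pos: [0.5551, -0.088, 0.0233]
orientation: [179.9, 0.2, 73.4]
contact_force: [-0.2, 0.6, -0.4]
grip_width: -0.0003
```

>>> drive_tool --rows '[[[0,0,0,0.5,-0.15,0,1],[0,0,0,1,-0.3,0,1],[0,0,0,1,-0.3,0,1]]]'

```text
time: 26.9
eef_pos: [0.556, -0.0883, 0.0233]
orientation: [179.9, 0.2, 73.4]
contact_force: [0.1, 0.3, -0.4]
grip_width: 0.0003
```

>>> drive_tool --rows '[[[0,0,0,0.4,-0.1,0,1],[0,0,0,0.8,-0.2,0,1],[0,0,0,0.8,-0.2,0,1]]]'

```text
time: 27.28
eef_pos: [0.5563, -0.0882, 0.0232]
orientation: [179.9, 0.2, 73.4]
contact_force: [-2.3, -0.1, 0.5]
grip_width: 0.0002
```

>>> drive_tool --rows '[[[0,0,0,0.4,-0.1,0,1],[0,0,0,0.8,-0.2,0,1],[0,0,0,0.8,-0.2,0,1]]]'

```text
time: 27.65
eef_pos: [0.5564, -0.0883, 0.023]
orientation: [-180.0, 0.2, 73.4]
contact_force: [-5.6, 1.0, 4.0]
grip_width: -0.0002
```

>>> drive_tool --rows '[[[0,0,0,-20,6,0,1],[0,0,0,-50,15,10,1],[0,0,0,-70,20,50,1],[0,0,0,-80,23,90,1],[0,0,0,-80,23,130,1]]]'

```text
time: 28.28
eef_pos: [0.4778, -0.0655, 0.1549]
orientation: [179.7, 0.2, 73.4]
contact_force: [0.2, 0.3, -0.3]
grip_width: 0.0003
```

```bash
python3 pos.py --; python3 top.py j
python3 - <<'E'
from fit import *
for n in("top","side"):
    r,P=fit(n,np.load(f'pics/{n}_j.npy')); print(n,r.x.round(3))
p=cv2.imread('pics/side_j.png')
cv2.imwrite('pics/s5c.png',cv2.resize(p[150:255,240:380],(780,585),interpolation=2))
E
```

```text
t 28.27 cradle xy [-166.7  -64.9] z 154.9 rpy [179.7   0.2  73.4] F cradle [0.13 0.37] -0.32
joints [-24.   0.  29. 113.   0.  67.  78.]
top (72, 35, np.float64(79.2)) (29, 20, np.float64(77.3)) (-30, 21, np.float64(79.7)) (-43, 37, np.float64(79.4)) (-58, 36, np.float64(79.0)) (-73, 37, np.float64(79.7)) ('meter', np.float64(100.0)) ('cheek74', np.float64(71.5)) ('bar', np.float64(34.2)) ('bar', np.float64(34.3))
side (72, 40, np.float64(81.5)) (29, 2, np.float64(80.8)) (-30, 26, np.float64(81.7)) (-43, 42, np.float64(81.3)) (-58, 50, np.float64(81.8)) (-73, 44, np.float64(81.4)) ('meter', np.float64(101.1)) ('cheek74', np.float64(74.5)) ('bar', np.float64(36.6)) ('bar', np.float64(36.6))
top [ 6.56895e+02 -4.92510e+01 -2.82000e-01 -1.50310e+01 -1.43560e+01
  8.00000e+01 -2.00000e-03]
side [ 6.54434e+02 -4.92560e+01 -2.80000e-01 -1.04530e+01 -1.09020e+01
  8.13650e+01  3.00000e-03]
```

View pics/s5c.png

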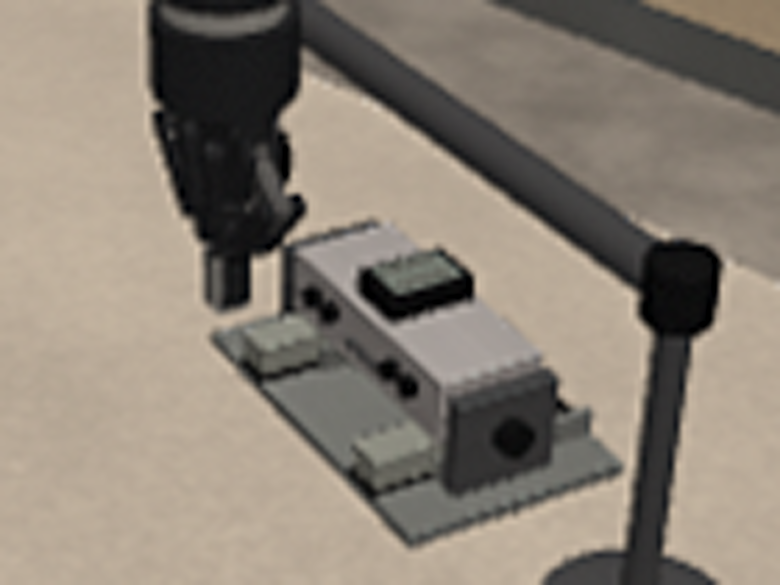

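The crop shows the unit level and the meter untouched. Both bar fronts sit at the plate edge, at (250,355) and (365,470), and the gripper is clear at (228,300). Both proof pushes held, so I hand in.

```bash
python3 -c "
from plant import arm
print(arm.hand_in())"
```

```text
the job is handed in; nothing more can be done
None
```

I pushed both bars in until the fingertip met the front edge of the floor plate. Then I tapped the unit down left, right, left, right with the gripper leaned back, at most about 30 N straight down. I backed off the unit, pushed the left bar and then the right with a fingertip, withdrew and handed in at about 28 s.

**Proof pushes:** the left bar took about 5.0 N and the right about 5.6 N. Neither moved by more than about 0.1 mm once in firm contact.

**Unit height:** the unit is level. The top camera puts its top at about 80 mm and the side camera at about 81.4 mm.

**Bars flush:** at the proof pushes, contact came within about 1 mm of where the fingertip had met the plate edge. The cameras disagree on the final position:

| Camera | Bar origins (target x = -15) |
|---|---|
| Top | about -15 |
| Side | about -10.5 to -11 |

I trusted the fingertip contact and the top view. The side view's fit of this scene was the poorer one whenever I compared the two.

The last picture showed the meter and boom undisturbed and the arm clear. I did not measure the cup, headphones or notepad again, but the arm never went near them at their height.

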